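Press the red-knobbed lid home in the rack

ROBOT

A 7-joint arm with a two-finger parallel gripper is mounted at the origin on the work surface. World frame = base frame: x ahead of the robot, y to its left, z up, the work surface at z = 0. Lengths are in m, angles in degrees, forces in N, time in s.
With the tool pointing down it reaches from about 0.425 to 0.875 m from the base axis. Payload 4.7 kg.
Tool frame: the origin (TCP) lies at the very end of the fingers, on their centre line; the grasp point (between the pads) lies 19 mm behind it; z points along the fingers, y is the direction in which the jaws open and shut (so a half turn about z gives the same grasp; the last joint's range is limited). The gripper opens to 87 mm and grips with 3 to 60 N. Pads are 19 mm wide; open, the fingers measure 117 mm over their backs; the gripper's body (75 mm by 190 mm) begins 51 mm behind the grasp point.
Start: joints at [71.11, 18.392, -4.016, 83.108, 1.295, 78.541, -3.26], TCP at [0.219, -0.612, 0.223] pointing down, gripper open.
Joint ranges: [-163.93, 163.93], [-17.29, 119.83], [-79.2, 71.16], [3.27, 140.29], [-89.18, 269.18], [5.43, 117.66], [-154.24, 154.24]. Speed limits (degrees/s): [147.25, 147.25, 180, 180, 180, 180, 180].

INTERFACE

Orientations are given as [roll, pitch, yaw] about the fixed x, y, z axes, in that order (R = Rz(yaw) Ry(pitch) Rx(roll)).
In Python, from cell import * gives the robot as it stands.
- The arm moves only by the tool drive_tool, never from a script. Its argument "moves" is text: rows parted by semicolons, each of 5 numbers parted by spaces: the shift along the tool's x, y, z in m, then the turn about the tool's z in degrees, then the gripper's target within -1 to 1 (fully open at 1, half-way at 0, shut at -1). In form: x y z yaw fingers; .... A call has exactly 8 rows; each row is the pose to reach, as a shift and turn from the pose commanded when the call began, along the tool's axes at that moment; what a row does not reach only later rows make up. A row lasts 1/10 s, in which the tool goes at most 50 mm and 8.59 degrees, less where a joint would pass 70% of its speed; a pose out of reach is approached as far as the arm can. A call with a gripper value outside its range is refused whole. The fingers move at their own pace and stop on an object; "grip_force" is the grip in N (left out, the last holds). Time passes only in rows, so rows that repeat a pose let the fingers close, or fill a call up. It gives the time, the measured TCP pose, the force and the opening at its end, in the units of the state.
- get_obs(): the state, without advancing time (a new reading comes with each control period).
- read_camera(name): name is "side" or "top" or "wrist"; returns (picture, depth): 384x512x3 uint8, red, green, blue; 384x512 float32, m along the optical axis (not along the pixel's ray), 0 where there is no reading.
- calibration(name): a dict with "intrinsics" (3x3 intrinsics, pixels), "cam_to_world" (4x4, takes a point from camera to world coordinates); the wrist camera has in their place "T_tool_cam" (4x4, takes a point from camera to tool coordinates, whose origin is the TCP and whose axes are the flange's). Camera axes: x right, y up, looking along -z (the intrinsics and any distortion apply to the point x, -y, -z); pixel columns grow to the right and rows downward; lengths in m; the calibration is good to about 2 mm. The wrist camera is an equidistant fisheye: a pixel r from the principal point sees the ray r / f radians off the axis. A picture is of the moment at which its call begins: read the wrist's pose just before it. calibration takes no time and is no camera call.
- sign_off(): hands the job in, once; it reports no verdict.
Trained networks look in the newest picture that a camera, given by its name, has taken for a name from the list of things; names that differ only in an ending like _2 or _b are one class to them, and where a whole thing is asked for, a point or a joint stands for the part that bears it (a point fixed in the world has none). Each returns a list of dicts, best first, with "conf" (0 to 1); they miss things now and then, are a little off and sometimes report something else, mostly with a low value. They report only what shows in the picture. A call takes as long as a camera call.
- search_frame(camera, name): "uv" ([column, row] in pixels, amid what is visible of it).
- pinpoint(camera, name): "uv" ([column, row] in pixels: a listed point, or the origin of a listed thing).
The state is a dict: "time_s": time; "qpos": joint angles; "joint_velocities": joint speeds; "effort": joint torques, N m; "tool_pos": TCP position; "tool_rot": TCP orientation; "force": force on the tool from outside, world axes, zero at the start; "wrist_torque": the same for the moment, N m; "grip_width": finger opening in m.
Only numpy, scipy, OpenCV 4.12 (cv2) and the standard library are available. Lean on these libraries where they do the work, as an engineer would, in place of code of your own. Each camera call takes 0.05 s, during which the arm holds its last target. There are 200 camera calls.

TASK

All three pan lids stand a little proud of their slots in the rack, and only the one with the red knob is finished with: with your fingertips on the top of its rim, press it gently down until it is fully home, then withdraw. Do not take hold of it or pull it up. Do not touch the other two lids or the yellow clip, and leave everything loose on the bench where it stands.

Things in the scene. Friction and masses are not known exactly. Their poses are not given: they have to be found in the camera images.
- lid_red_top (a point): Aluminium pan lid standing on edge in a rack slot, 150 mm across, rolled rim 6 mm thick, its plane along the rack's x and z, red plastic knob (32 mm across) at its centre sticking out to 37 mm on the rack's +y side. This point is the topmost point of its rim, on the middle of the rim's thickness. Fully home it is 162 mm above the bench. The felt lining of the slot lets it slide down under about 4 to 8 N and it stops hard when home.
- lid_red (a joint): How far the red-knobbed lid stands above its fully home place, m: 0 is home on the slot floor, larger is higher (starts between 18 and 25 mm). It slides straight up and down and stays where it is left.
- lid_black_top (a point): Aluminium pan lid standing on edge in a rack slot, 150 mm across, rolled rim 6 mm thick, its plane along the rack's x and z, black plastic knob (32 mm across) at its centre sticking out to 37 mm on the rack's +y side. This point is the topmost point of its rim, on the middle of the rim's thickness. Fully home it is 162 mm above the bench.
- lid_black (a joint): How far the black-knobbed lid stands above its fully home place, m: 0 is home on the slot floor, larger is higher (starts between 10 and 24 mm). It slides straight up and down and stays where it is left.
- lid_white_top (a point): Aluminium pan lid standing on edge in a rack slot, 150 mm across, rolled rim 6 mm thick, its plane along the rack's x and z, white plastic knob (32 mm across) at its centre sticking out to 37 mm on the rack's +y side. This point is the topmost point of its rim, on the middle of the rim's thickness. Fully home it is 162 mm above the bench.
- lid_white (a joint): How far the white-knobbed lid stands above its fully home place, m: 0 is home on the slot floor, larger is higher (starts between 10 and 24 mm). It slides straight up and down and stays where it is left.
- rack: Fixed wooden rack, 170 mm along its x, 280 mm along its y, blocks 50 mm high, with three felt-lined slots at y = -75, 0 and +75 mm that hold the three lids in any order. A round rail runs along y at x = +90 mm, 90 mm high, on posts 100 mm high. Origin: centre of its underside on the bench; z up.
- clip: Yellow spring clip, 22 mm wide, 20 mm thick, gripping the rack's rail, its jaws pointing down and its arms rising to 40 mm above the rail. Fixed. Origin: on the rail's axis.
- basin: White enamel basin with a blue rim, 290 mm across, 84 mm high, loose. Origin: centre of its underside.
- tumbler: Glass tumbler, 72 mm across, 110 mm high, loose. Origin: centre of its underside.
- scoop: Orange plastic measuring scoop, bowl 52 mm across and 35 mm high, flat handle reaching 115 mm to its -x side, loose. Origin: centre of the bowl's underside.
- jebena: Terracotta coffee pot (jebena), round belly 136 mm across, narrow neck with cork, 215 mm high, spout to its +x, handle to its -x, loose. Origin: centre of its underside.
- spatula: Steel spatula with a wooden handle, lying flat beyond the rack, 280 mm long, loose, under 40 mm high. Origin: on its underside; it lies along its x.

How it is judged:
By the outcome, as a careful person would: the job done as asked, in the order asked, and still so for the second after the job is handed in, with the robot touching nothing.
It also fails if it takes over 29 s, if anything falls off the work surface, if the arm or the gripper's body presses on something with over 40 N, if the wrist force passes 120 N, or if a joint passes its speed limit or range.

## Working session

There is one attempt and no reset: what is moved stays moved. The work goes in short steps, Python scripts to look and compute and a tool call to move; the robot and the scene stay as the last step left them, time stands still between calls to the robot, and variables do not carry over. Pictures are saved under pics/ and viewed, about 8 in all and at most 12, crops included, and the job is handed in when it is done.

Besides the shell and the picture viewer there is one more tool, called after ">>>" in YAML: its name, and indented under it one key for each argument. drive_tool: Moves the arm, as the interface text tells. Its arguments: {"type":"object","properties":{"moves":{"type":"string"},"grip_force":{"type":"number"}},"required":["moves"]}

```bash
mkdir -p pics; cat > h.py <<'E'
from cell import *
import numpy as np, cv2
def look(cam, fn=None):
    p,d=read_camera(cam)
    if fn: cv2.imwrite('pics/'+fn, p[:,:,::-1])
    return p,d
def world(cam,uv,d,r=1):
    c=calibration(cam);K=np.array(c['intrinsics']);T=np.array(c['cam_to_world'])
    u,v=uv;ui,vi=int(round(u)),int(round(v))
    w=d[max(vi-r,0):vi+r+1,max(ui-r,0):ui+r+1];w=w[w>0]
    if len(w)==0:return None
    z=w.min()
    P=np.array([(u-K[0,2])/K[0,0]*z,-(v-K[1,2])/K[1,1]*z,-z,1])
    return (T@P)[:3]
E
python3 - <<'E'
from h import *
o=get_obs();print(o['time_s'],o['tool_pos'],o['tool_rot'],o['force'])
a=[]
for cam in('side','top'):
    p,d=look(cam); a.append(p); np.save(cam+'d.npy',d); cv2.imwrite(f'pics/{cam}raw.png',p[:,:,::-1])
    for n in('lid_red_top','lid_black_top','lid_white_top','rack','clip','jebena','tumbler','basin'):
        r=pinpoint(cam,n)[:1]
        for x in r: print(cam,n,np.round(x['uv'],1),round(x['conf'],2),np.round(world(cam,x['uv'],d),3))
    print({k:np.round(v,3).tolist() for k,v in calibration(cam).items()})
cv2.imwrite('pics/a_side.png',cv2.resize(a[0],(800,600))[:,:,::-1]);cv2.imwrite('pics/a_top.png',cv2.resize(a[1],(800,600))[:,:,::-1])
E
```

```text
0.0 [ 0.21888441 -0.61144794  0.22144806] [-1.79890024e+02  6.72481212e-03  1.97043797e+01] [-0.1269079   0.32715247 -0.59357962]
side lid_red_top [279.5 153.8] 0.92 [ 0.491 -0.11   0.181]
side lid_white_top [266.2 182.1] 0.91 [0.514 0.023 0.176]
side rack [271.7 198.9] 0.9 [0.49  0.045 0.122]
side clip [249.5 178.9] 0.57 [ 0.584 -0.051  0.096]
side jebena [260.  129.9] 0.71 [ 0.602 -0.346  0.062]
side tumbler [296.6 146.8] 0.56 [ 0.449 -0.312  0.032]
side basin [229.2 337.4] 0.85 [0.534 0.491 0.006]
{'intrinsics': [[485.487, 0.0, 257.153], [0.0, 485.487, 193.971], [0.0, 0.0, 1.0]], 'cam_to_world': [[-0.982, 0.151, -0.114, 0.356], [-0.189, -0.744, 0.64, 1.07], [0.012, 0.65, 0.76, 1.351], [0.0, 0.0, 0.0, 1.0]]}
top lid_red_top [328.6 211.8] 0.93 [ 0.489 -0.117  0.184]
top lid_black_top [298.3 207. ] 0.88 [ 0.502 -0.04   0.18 ]
top lid_white_top [270.6 203.8] 0.64 [0.511 0.031 0.176]
top rack [290.4 214.4] 0.7 [ 0.497 -0.03   0.051]
top clip [304.  182.6] 0.58 [ 0.579 -0.064  0.117]
top jebena [411.  174.4] 0.77 [ 0.606 -0.371  0.103]
top tumbler [389.3 226.5] 0.82 [ 0.458 -0.303  0.096]
top basin [118.6 203.4] 0.57 [0.536 0.495 0.004]
{'intrinsics': [[354.437, 0.0, 262.43], [0.0, 354.437, 190.874], [0.0, 0.0, 1.0]], 'cam_to_world': [[-0.0, 0.985, -0.173, 0.385], [-1.0, -0.0, 0.002, 0.054], [0.002, 0.173, 0.985, 1.088], [0.0, 0.0, 0.0, 1.0]]}
```

View pics/a_side.png

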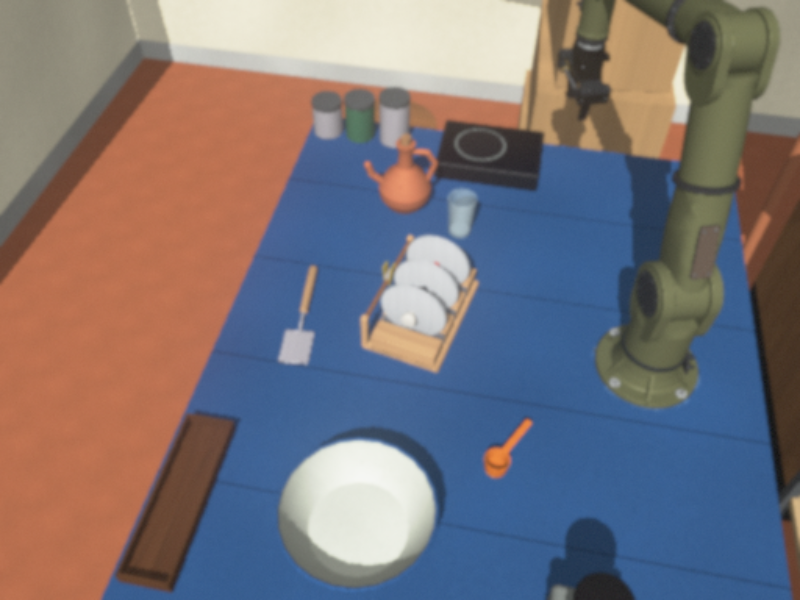

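View pics/a_top.png

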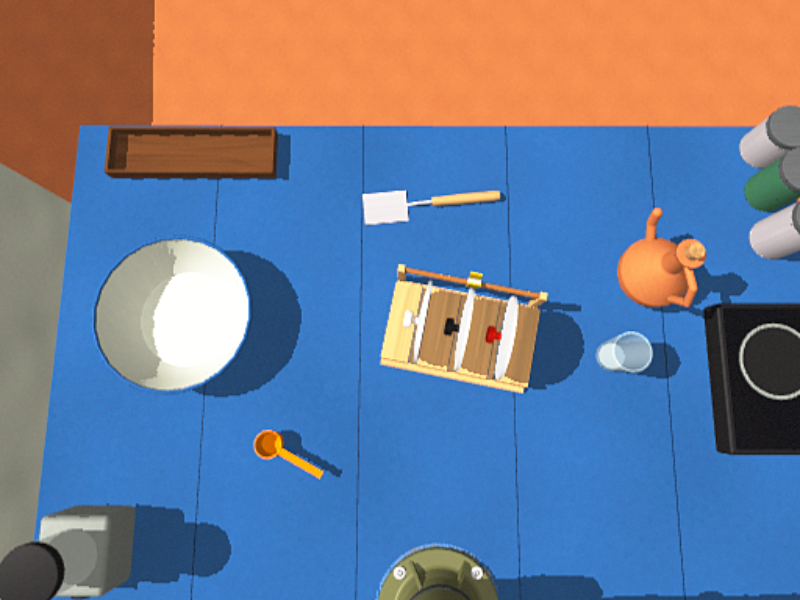

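The top view shows the red-knobbed lid in the outermost slot on the -y side, with its rim at about (510, 340) of the 800x600 view. The order toward +y is red, black, white. The clip is on the rail at (475, 280), the tumbler is at (625, 352) and the jebena at (655, 270). Next I fit the lid plane from depth.

```bash
python3 - <<'E'
from h import *
for cam in('top','side'):
    d=np.load(cam+'d.npy');c=calibration(cam);K=np.array(c['intrinsics']);T=np.array(c['cam_to_world'])
    v,u=np.mgrid[:384,:512]
    P=np.stack([(u-K[0,2])/K[0,0]*d,-(v-K[1,2])/K[1,1]*d,-d],-1)@T[:3,:3].T+T[:3,3]
    P=P[d>0]
    P=P[(abs(P[:,0]-.5)<.12)&(abs(P[:,1]+.04)<.14)&(P[:,2]>.135)&(P[:,2]<.2)]
    for n,(x0,y0) in dict(red=(.489,-.115),black=(.502,-.04),white=(.512,.031)).items():
        e=np.array([.15,.989]);t=(P[:,:2]-[x0,y0])@e
        Q=P[abs(t)<.03]
        if len(Q)<15: print(cam,n,len(Q));continue
        f=np.polyfit(Q[:,0],Q[:,1],1)
        print(cam,n,len(Q),'yaw',np.degrees(np.arctan(f[0])).round(1),'mean',Q.mean(0).round(4),'zmax',np.sort(Q[:,2])[-4:].round(4),'x',Q[:,0].min().round(3),Q[:,0].max().round(3), 'y@mean resid',np.std(Q[:,1]-np.polyval(f,Q[:,0])).round(4))
# displacement in tool frame
from scipy.spatial.transform import Rotation as R
o=get_obs();r=R.from_euler('xyz',o['tool_rot'],degrees=True)
for g in([.35,-.35,.32],[.491,-.113,.30],[.491,-.113,.25]): print(g,r.inv().apply(np.array(g)-o['tool_pos']).round(3))
E
```

```text
top red 280 yaw -11.0 mean [ 0.4857 -0.1132  0.1617] zmax [0.1835 0.1846 0.1852 0.1856] x 0.422 0.554 y@mean resid 0.003
top black 215 yaw -11.0 mean [ 0.4998 -0.0403  0.1601] zmax [0.1793 0.1796 0.1802 0.1813] x 0.435 0.568 y@mean resid 0.0029
top white 159 yaw -11.1 mean [0.5147 0.0324 0.1596] zmax [0.1755 0.1756 0.1764 0.1778] x 0.454 0.583 y@mean resid 0.0028
side red 342 yaw -11.0 mean [ 0.4862 -0.1155  0.1574] zmax [0.1841 0.1848 0.187  0.1889] x 0.42 0.552 y@mean resid 0.0036
side black 321 yaw -11.2 mean [ 0.5003 -0.0415  0.1551] zmax [0.18   0.1807 0.1812 0.1856] x 0.437 0.566 y@mean resid 0.0034
side white 291 yaw -10.8 mean [0.5154 0.0316 0.154 ] zmax [0.1755 0.1762 0.1773 0.1781] x 0.454 0.579 y@mean resid 0.0031
[0.35, -0.35, 0.32] [ 0.212 -0.203 -0.097]
[0.491, -0.113, 0.3] [ 0.424 -0.378 -0.077]
[0.491, -0.113, 0.25] [ 0.424 -0.378 -0.027]
```

>>> drive_tool:
  moves: "0.01 -0.01 -0.045 0 -1; 0.035 -0.034 -0.08 -5 -1; 0.065 -0.06 -0.1 -10 -1; 0.095 -0.09 -0.1 -16 -1; 0.125 -0.12 -0.1 -22 -1; 0.155 -0.15 -0.1 -28 -1; 0.19 -0.18 -0.1 -34 -1; 0.22 -0.21 -0.1 -40 -1"
  grip_force: 10

```text
time_s: 1.7
tool_pos: [0.3564, -0.3381, 0.3228]
tool_rot: [179.9, 0.0, 60.0]
force: [0.5, -0.5, -0.3]
grip_width: 0.0312
```

```bash
cat > to.py <<'E'
from h import *; import sys
from scipy.spatial.transform import Rotation as R
o=get_obs();r=R.from_euler('xyz',o['tool_rot'],degrees=True)
print(o['time_s'],o['tool_pos'].round(4) if hasattr(o['tool_pos'],'round') else o['tool_pos'],np.round(o['tool_rot'],2),np.round(o['force'],2),o['grip_width'],np.round(o['qpos'],1))
for a in sys.argv[1:]:
    g=np.array(eval(a)); print(a,r.inv().apply(g-o['tool_pos']).round(4),'turn',round(o['tool_rot'][2]-79,2))
E
python3 to.py '[.487,-.1145,.27]' '[.487,-.1145,.24]'
```

```text
1.7 [ 0.3564 -0.3381  0.3228] [1.7995e+02 1.0000e-02 5.9990e+01] [ 0.48 -0.46 -0.28] 0.031165146242284066 [ 58.8  -2.2 -17.8  95.   -0.7  87.1  11.1]
[.487,-.1145,.27] [0.2589 0.0012 0.0528] turn -19.01
[.487,-.1145,.24] [0.2589 0.0012 0.0828] turn -19.01
```

>>> drive_tool:
  moves: "0.04 0 0 -3 -1; 0.08 0 0 -6 -1; 0.12 0 0.005 -9 -1; 0.16 0 0.01 -12 -1; 0.2 0.001 0.02 -15 -1; 0.235 0.001 0.035 -18 -1; 0.259 0.001 0.053 -19 -1; 0.259 0.001 0.053 -19 -1"

```text
time_s: 2.5
tool_pos: [0.4871, -0.1124, 0.2675]
tool_rot: [-179.8, -0.1, 79.1]
force: [0.3, 0.6, -0.5]
grip_width: 0.0005
```

```bash
python3 - <<'E'
from h import *
from scipy.spatial.transform import Rotation as R
o=get_obs();print(o['time_s'],np.round(o['tool_pos'],4),np.round(o['tool_rot'],2),np.round(o['force'],2),o['grip_width'])
p,d=look('wrist'); c=calibration('wrist');K=np.array(c['intrinsics']);T=np.array(c['T_tool_cam'])
Rt=R.from_euler('xyz',o['tool_rot'],degrees=True).as_matrix();t=np.array(o['tool_pos'])
v,u=np.mgrid[:384,:512]
a=(u-K[0,2])/K[0,0];b=(v-K[1,2])/K[1,1];th=np.hypot(a,b);s=np.tan(th)/np.maximum(th,1e-9)
W=np.stack([a*s*d,-b*s*d,-d],-1)@T[:3,:3].T+T[:3,3]
W=W@Rt.T+t; ok=(d>0)&(th<1.4)
P=W[ok]
yw=np.radians(-11);ex=np.array([np.cos(yw),np.sin(yw)]);ey=np.array([-ex[1],ex[0]])
for n in('lid_red_top','lid_black_top','clip'):
    for x in pinpoint('wrist',n)[:1]:
        i,j=np.round(x['uv']).astype(int);print(n,np.round(x['uv'],0),round(x['conf'],2),W[min(j,383),min(i,511)].round(4))
q=P[:,:2]-[.487,-.1145]
m=(abs(q@ex)<.05)&(abs(q@ey)<.025)&(P[:,2]>.13)&(P[:,2]<.2)
Q=P[m];qq=q[m];print(len(Q))
for z0 in(.15,.16,.17,.178,.182):
    k=(Q[:,2]>z0)
    if k.sum()>5: print(z0,k.sum(),'along',(qq[k]@ex).min().round(4),(qq[k]@ex).max().round(4),'across',np.percentile(qq[k]@ey,[0,25,50,75,100]).round(4),Q[k,2].max().round(4))
cv2.imwrite('pics/w1.png',cv2.resize(p,(800,600))[:,:,::-1])
E
```

```text
2.5 [ 0.4871 -0.1124  0.2675] [-1.7982e+02 -1.2000e-01  7.9120e+01] [ 0.34  0.55 -0.47] 0.0005341990721092794
lid_red_top [259. 199.] 0.96 [ 0.4858 -0.1164  0.1818]
lid_black_top [262. 116.] 0.56 [ 0.5019 -0.0466  0.1783]
clip [341. 115.] 0.97 [ 0.5815 -0.0609  0.1292]
2440
0.15 1828 along -0.0497 0.05 across [-0.0065 -0.002   0.0003  0.0014  0.0043] 0.1837
0.16 1415 along -0.0495 0.0498 across [-0.0065 -0.003  -0.0001  0.0007  0.0029] 0.1837
0.17 893 along -0.0405 0.0443 across [-0.0065 -0.0037 -0.0014  0.0001  0.0013] 0.1837
0.178 425 along -0.024 0.0294 across [-0.0064 -0.0043 -0.0023 -0.0006  0.0008] 0.1837
0.182 94 along -0.0096 0.0159 across [-0.0058 -0.0045 -0.003  -0.0011  0.0002] 0.1837
```

View pics/w1.png

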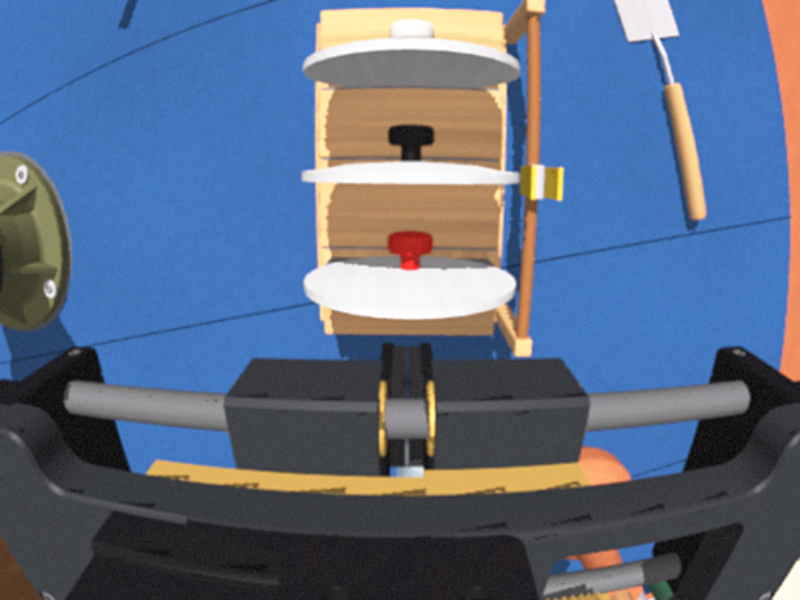

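The wrist view shows closed fingers at (405, 380) just on the near side of the red lid, whose rim is around (410, 290). The black lid, at (410, 172), and the clip, at (540, 182), are both well clear. I measured the rim top at (0.488, -0.1175, 0.184).

>>> drive_tool:
  moves: "-0.003 0.002 0.015 0 -1; -0.003 0.002 0.035 0 -1; -0.003 0.002 0.05 0 -1; -0.003 0.002 0.06 0 -1; -0.003 0.002 0.068 0 -1; -0.003 0.002 0.072 0 -1; -0.003 0.002 0.072 0 -1; -0.003 0.002 0.072 0 -1"

```text
time_s: 3.5
tool_pos: [0.4887, -0.1204, 0.198]
tool_rot: [179.9, 0.0, 78.7]
force: [0.1, 0.1, 0.1]
grip_width: 0.0008
```

```bash
python3 to.py '[.488,-.1175,.184]' '[.488,-.1175,.162]'; python3 - <<'E'
from h import *
p,d=look('wrist');cv2.imwrite('pics/w2.png',cv2.resize(p[130:300,150:380],None,fx=3,fy=3)[:,:,::-1])
E
```

```text
3.5 [ 0.4887 -0.1204  0.198 ] [1.7995e+02 1.0000e-02 7.8700e+01] [0.11 0.06 0.06] 0.0007960995357648348 [ 44.    2.9 -33.9 104.5   1.7  73.   -1.7]
[.488,-.1175,.184] [ 0.0027 -0.0013  0.014 ] turn -0.3
[.488,-.1175,.162] [ 0.0027 -0.0013  0.036 ] turn -0.3
```

View pics/w2.png

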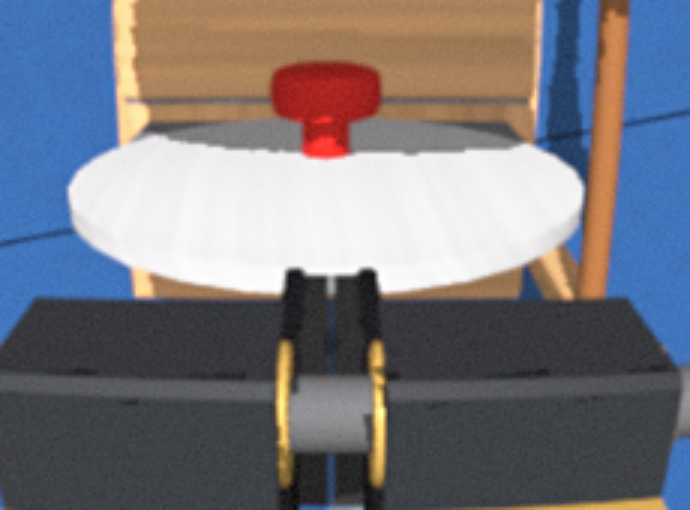

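The wrist crop shows the closed fingertips (330, 275) centred on the rim's top edge and clear of everything else. I'll go down in gentle steps.

>>> drive_tool:
  moves: "0.003 -0.001 0.004 0 -1; 0.003 -0.001 0.008 0 -1; 0.003 -0.001 0.01 0 -1; 0.003 -0.001 0.012 0 -1; 0.003 -0.001 0.014 0 -1; 0.003 -0.001 0.016 0 -1; 0.003 -0.001 0.018 0 -1; 0.003 -0.001 0.018 0 -1"

```text
time_s: 4.35
tool_pos: [0.488, -0.1173, 0.1795]
tool_rot: [180.0, 0.0, 78.7]
force: [-0.4, -0.0, 2.7]
grip_width: 0.0006
```

>>> drive_tool:
  moves: "0 0 0.002 0 -1; 0 0 0.004 0 -1; 0 0 0.006 0 -1; 0 0 0.008 0 -1; 0 0 0.01 0 -1; 0 0 0.012 0 -1; 0 0 0.014 0 -1; 0 0 0.014 0 -1"

```text
time_s: 5.15
tool_pos: [0.4879, -0.1172, 0.1652]
tool_rot: [-180.0, -0.0, 78.7]
force: [-0.1, -0.7, 2.5]
grip_width: 0.0005
```

>>> drive_tool:
  moves: "0 0 0.001 0 -1; 0 0 0.002 0 -1; 0 0 0.003 0 -1; 0 0 0.003 0 -1; 0 0 0.004 0 -1; 0 0 0.004 0 -1; 0 0 0.004 0 -1; 0 0 0.004 0 -1"

```text
time_s: 5.95
tool_pos: [0.4881, -0.1172, 0.1624]
tool_rot: [180.0, 0.0, 78.7]
force: [-3.2, 1.0, 8.4]
grip_width: 0.0007
```

>>> drive_tool:
  moves: "0 0 0.0005 0 -1; 0 0 0.001 0 -1; 0 0 0.001 0 -1; 0 0 0.0015 0 -1; 0 0 0.0015 0 -1; 0 0 0.002 0 -1; 0 0 0.002 0 -1; 0 0 0.002 0 -1"

```text
time_s: 6.75
tool_pos: [0.4882, -0.1173, 0.1621]
tool_rot: [180.0, 0.1, 78.7]
force: [-6.3, 0.8, 18.9]
grip_width: 0.0005
```

This is the hard stop: the force rose to 19 N with no further travel, at z = 0.162, which is the stated home height. Withdrawing straight up.

>>> drive_tool:
  moves: "0 0 -0.005 0 -1; 0 0 -0.015 0 -1; 0 0 -0.03 0 -1; 0 0 -0.05 0 -1; 0 0 -0.075 0 -1; -0.02 0 -0.1 0 -1; -0.045 0 -0.12 0 -1; -0.045 0 -0.12 0 -1"

```text
time_s: 7.55
tool_pos: [0.4797, -0.1657, 0.2829]
tool_rot: [179.7, 0.2, 78.4]
force: [-0.1, -0.6, -0.1]
grip_width: 0.0006
```

```bash
python3 - <<'E'
from h import *
from scipy.spatial.transform import Rotation as R
o=get_obs();print(o['time_s'],np.round(o['tool_pos'],4),np.round(o['force'],2))
p,d=look('wrist'); c=calibration('wrist');K=np.array(c['intrinsics']);T=np.array(c['T_tool_cam'])
Rt=R.from_euler('xyz',o['tool_rot'],degrees=True).as_matrix()
v,u=np.mgrid[:384,:512]
a=(u-K[0,2])/K[0,0];b=(v-K[1,2])/K[1,1];th=np.hypot(a,b);s=np.tan(th)/np.maximum(th,1e-9)
W=(np.stack([a*s*d,-b*s*d,-d],-1)@T[:3,:3].T+T[:3,3])@Rt.T+o['tool_pos'];P=W[(d>0)&(th<1.4)]
yw=np.radians(-11);ex=np.array([np.cos(yw),np.sin(yw)]);ey=np.array([-ex[1],ex[0]])
q=P[:,:2]-[.488,-.1175]
for n,k in(('red',0),('black',1),('white',2)):
    m=(abs(q@ex)<.05)&(abs(q@ey-.075*k)<.02)&(P[:,2]>.1)&(P[:,2]<.2)
    print(n,m.sum(),np.sort(P[m,2])[-5:].round(4))
cv2.imwrite('pics/w3.png',cv2.resize(p,(800,600))[:,:,::-1])
E
```

```text
7.55 [ 0.4797 -0.1657  0.2829] [-0.15 -0.55 -0.14]
red 1408 [0.162  0.1621 0.1622 0.1622 0.1628]
black 1689 [0.1795 0.1795 0.1796 0.1796 0.1802]
white 545 [0.1239 0.124  0.1245 0.1252 0.1274]
```

View pics/w3.png

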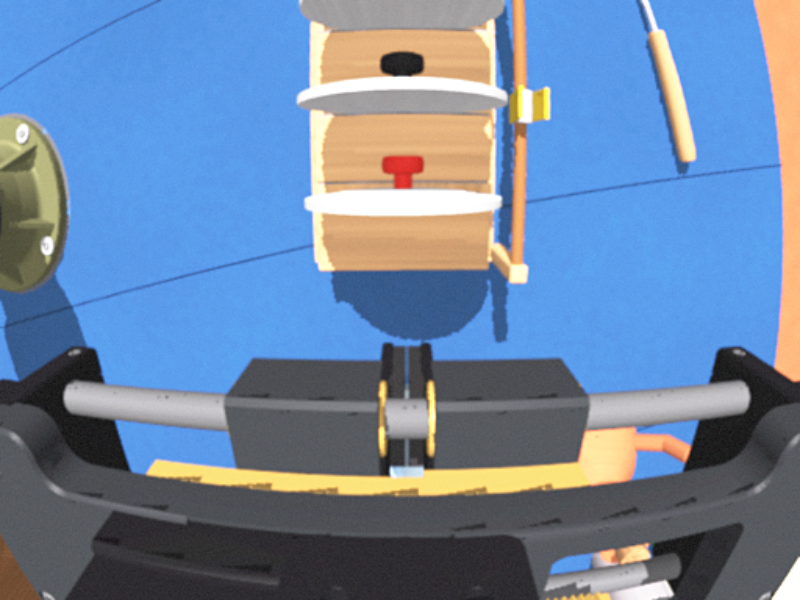

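The red lid's rim (400, 203) now reads 0.162 m, which is home. The black lid (400, 97) is unchanged at 0.180 m, and the gripper is clear.

```bash
python3 -c "
from cell import *
print(sign_off())"
```

```text
the job is handed in; nothing more can be done
None
```

The red-knobbed lid is fully home. I pressed it down about 22 mm with the closed fingertips on the top of its rim, then withdrew straight up and handed in after about 7.6 s.

- **Home:** at the end of the press the force rose to 19 N, the highest reading, while the lid stopped moving at z ≈ 0.162 m. Depth after withdrawing put its rim top at 0.162 m, the stated home height.
- **Other things:** the black lid stayed at about 0.180 m, and the clip shows in place. The force on the tool after withdrawing was about 0.
- **Not checked:** the top of the white lid was outside the last wrist picture, so I did not measure it again. The gripper never went near it. I also took no last picture of the basin, scoop or tumbler, which were away from the arm's path.

No check failed or disagreed.

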